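# Load the swing-out rotor in balance

## Robot

A 6-joint arm with a two-finger parallel gripper is mounted at the origin on a cart in front of the work surface, level with it; the furniture and walls round the work are solid. World frame = base frame: x ahead of the robot, y to its left, z up, the work surface at z = 0. Lengths are in m, angles in degrees, forces in N, time in s.
With the tool pointing down it reaches from about 0.4 to 0.825 m from the base axis. Payload 7 kg.
Tool frame: the origin (TCP) lies midway between the tips of the shut fingers; the grasp point (between the pads) lies ctrl.tcp_to_grasp behind it (ctrl.tcp_to_grasp is the distance from the TCP to the grasp point, in m); z points along the fingers, y is the line along which they close (so a half turn about z gives the same grasp; the last joint's range is limited). The gripper opens to 88 mm and grips with 3 to 60 N. Pads are 19 mm wide; open, the fingers measure 130 mm over their backs; the gripper's body (78 mm by 193 mm) begins 47 mm behind the grasp point.
Start: joints at [-51.847, 20.546, 0.682, 0, -70.136, -16.507], TCP at [0.249, -0.627, 0.227] pointing down, gripper open.
Joint ranges: [-176.03, 176.03], [-82.01, 121.73], [-58.28, 71.71], [-173.87, 95.51], [-174.79, -0.11], [-173.66, 173.66]. Speed limits (degrees/s): [136.94, 136.94, 172.46, 180, 180, 180].

## Interface

Orientations are given as [roll, pitch, yaw] about the fixed x, y, z axes, in that order (R = Rz(yaw) Ry(pitch) Rx(roll)).
In Python, from plant import ctrl, imaging, close_job gives the robot as it stands.
- The arm moves only by the shell command python3 -m crank 'ROWS'. ROWS is JSON, a list of rows, each a list of 3 entries, a list of its own where there are three numbers: the shift along the world's x, y, z in m, then the turn, a rotation vector about the world's x, y, z in degrees, then the opening, from -1 (shut) to 1 (fully open), so that 0 is half open. A call has 1 to 12 rows; each row shifts and turns the commanded pose from where the row before left it; what a row does not reach is not made up. A row lasts 1/10 s, in which the tool goes at most 50 mm and 8.59 degrees, less where a joint would pass 70% of its speed; a pose out of reach is approached as far as the arm can. A call is refused whole if a number of a shift passes 0.05 or a number of a turn 8.59, either way. A call with a gripper value outside its range is refused whole. The fingers move at their own pace and stop on an object; the grip force is fixed at half the most. Time passes only in rows, so rows that do not move let the fingers close. It gives the time, the measured TCP pose, the force, the opening and the grip force at its end, in the units of the state.
- ctrl.get_obs(): the state, without advancing time (a new reading comes with each control period).
- imaging.snapshot(name): name is "scene" or "top" or "wrist"; returns (picture, depth): 400x640x3 uint8, blue, green, red; 400x640 float32, m along the optical axis (not along the pixel's ray), 0 where there is no reading.
- imaging.camera_model(name): a dict with "mtx" (3x3 intrinsics, pixels), "R" (3x3) and "t" (3): a world point X has camera coordinates R X + t. Camera axes: x right, y down, z forward; pixel columns grow to the right and rows downward; lengths in m; the calibration is good to about 2 mm. The wrist camera is an equidistant fisheye: a pixel r from the principal point sees the ray r / f radians off the axis. A picture is of the moment at which its call begins: read the wrist's pose just before it. camera_model takes no time and is no camera call; for the wrist camera it gives the pose at the moment of the call.
- close_job(): hands the job in; it is judged then, once.
The state is a dict: "clock": time; "joint_pos": joint angles; "qvel": joint speeds; "tau": joint torques, N m; "tool_pos": TCP position; "orientation": TCP orientation; "force": force on the tool from outside, world axes, zero at the start; "moment": the same for the moment, N m; "opening": finger opening in m; "gripper_force": force on a finger pad.
Only numpy, scipy, OpenCV 4.12 (cv2) and the standard library are available. Lean on these libraries where they do the work, as an engineer would, in place of code of your own. Each camera call takes 0.05 s, during which the arm holds its last target. There are 200 camera calls.

## Task

Get the swing-out rotor ready for a spin: stand the two large capped tubes in the two wide bare buckets and the two slim capped tubes in the two buckets with the white inserts, so that like stands opposite like, each tube upright and fully home on the bottom of its bucket. The slim tube without a cap must not be spun: leave it standing in the rack.

Things in the scene. Friction and masses are not known exactly. Their poses are not given: they have to be found in the camera images.
- slim_tube_1: Slim 15 ml tube with a blue screw cap, standing upright in a hole of the rack: 119 mm tall, body 17 mm across tapering to a blunt cone over the lowest 20 mm or so; cap 22 mm across, from 105 to 119 mm above the origin. Origin at the centre of its tip, z up along the tube. About 25 g.
- slim_tube_2: Slim 15 ml tube with a blue screw cap, standing upright in a hole of the rack: 119 mm tall, body 17 mm across tapering to a blunt cone over the lowest 20 mm or so; cap 22 mm across, from 105 to 119 mm above the origin. Origin at the centre of its tip, z up along the tube. About 25 g.
- slim_tube_open: Slim 15 ml tube WITHOUT a cap, open at the top, standing in a hole of the rack: 116 mm tall, 17 mm across. Not to be moved. Origin at the centre of its tip, z up.
- large_tube_1: Large self-standing 50 ml tube with a blue ribbed screw cap, upright on the worktop: 115 mm tall, body 29 mm across with a flat foot; cap 35 mm across, from 101 to 115 mm above the origin. Origin at the centre of its foot, z up along the tube. About 60 g.
- large_tube_2: Large self-standing 50 ml tube with a blue ribbed screw cap, upright on the worktop: 115 mm tall, body 29 mm across with a flat foot; cap 35 mm across, from 101 to 115 mm above the origin. Origin at the centre of its foot, z up along the tube. About 60 g.
- bucket_wide_1: Wide bucket of the rotor (fixed): bare round dark steel cup, open at the top, opposite bucket_wide_2. Bore 41 mm, flaring to 50 mm at the rim. Origin: centre of its underside, 12 mm above the worktop; inner floor at z = 5 mm, rim at z = 73 mm. z up; x points outward, away from the rotor centre 74 mm away. A large tube drops in freely and stands on the floor.
- bucket_wide_2: Wide bucket of the rotor (fixed): bare round dark steel cup, open at the top, opposite bucket_wide_1. Bore 41 mm, flaring to 50 mm at the rim. Origin: centre of its underside, 12 mm above the worktop; inner floor at z = 5 mm, rim at z = 73 mm. z up; x points outward, away from the rotor centre 74 mm away. A large tube drops in freely and stands on the floor.
- bucket_insert_1: Bucket with insert (fixed): the same dark cup with a white plastic funnel in it, opposite bucket_insert_2. Bore 25 mm, flaring to 39 mm at the rim. Origin: centre of its underside, 12 mm above the worktop; rim at z = 74 mm, bottom of the conical seat at z = 6 mm. z up; x points outward from the rotor centre 74 mm away. A slim tube drops in freely; a large one does not fit.
- bucket_insert_2: Bucket with insert (fixed): the same dark cup with a white plastic funnel in it, opposite bucket_insert_1. Bore 25 mm, flaring to 39 mm at the rim. Origin: centre of its underside, 12 mm above the worktop; rim at z = 74 mm, bottom of the conical seat at z = 6 mm. z up; x points outward from the rotor centre 74 mm away. A slim tube drops in freely; a large one does not fit.
- tube_rack: Aluminium two-deck tube rack (fixed), 96 mm along x, 190 mm along y, top deck 62 mm high. 21 mm holes at x = -22, 22 and y = -66, -22, 22, 66 mm; the slim tubes stand in three of them, 62 mm apart or more, tips 7 mm above the worktop. Origin: centre of its underside. Rack and rotor stand either side of the large tubes; the rotor is a four-armed cross, its nut 86 mm high.
Not all that is in view belongs to the job. Leave any purple look-alike of the slim_tube_2 alone.

How it is judged (in metres and radians):
At the end, for the whole second after the job is handed in: Each large tube stands in a wide bucket of its own and each slim capped tube in an insert bucket of its own: within 12 mm of the bucket's axis, foot or tip down on the bottom (to about 5 mm), tilted less than 0.25 rad, at rest. The open tube still stands in the rack, within 30 mm of its start ((((horizontal distance between large_tube_1 and bucket_wide_1 below 0.012 m and z of large_tube_1 in the frame of bucket_wide_1 between 0.002 and 0.009 m and angle between large_tube_1's own z axis and vertical below 0.25 rad) and (horizontal distance between large_tube_2 and bucket_wide_2 below 0.012 m and z of large_tube_2 in the frame of bucket_wide_2 between 0.002 and 0.009 m and angle between large_tube_2's own z axis and vertical below 0.25 rad)) or ((horizontal distance between large_tube_1 and bucket_wide_2 below 0.012 m and z of large_tube_1 in the frame of bucket_wide_2 between 0.002 and 0.009 m and angle between large_tube_1's own z axis and vertical below 0.25 rad) and (horizontal distance between large_tube_2 and bucket_wide_1 below 0.012 m and z of large_tube_2 in the frame of bucket_wide_1 between 0.002 and 0.009 m and angle between large_tube_2's own z axis and vertical below 0.25 rad))) and (((horizontal distance between slim_tube_1 and bucket_insert_1 below 0.012 m and z of slim_tube_1 in the frame of bucket_insert_1 between 0.002 and 0.013 m and angle between slim_tube_1's own z axis and vertical below 0.25 rad) and (horizontal distance between slim_tube_2 and bucket_insert_2 below 0.012 m and z of slim_tube_2 in the frame of bucket_insert_2 between 0.002 and 0.013 m and angle between slim_tube_2's own z axis and vertical below 0.25 rad)) or ((horizontal distance between slim_tube_1 and bucket_insert_2 below 0.012 m and z of slim_tube_1 in the frame of bucket_insert_2 between 0.002 and 0.013 m and angle between slim_tube_1's own z axis and vertical below 0.25 rad) and (horizontal distance between slim_tube_2 and bucket_insert_1 below 0.012 m and z of slim_tube_2 in the frame of bucket_insert_1 between 0.002 and 0.013 m and angle between slim_tube_2's own z axis and vertical below 0.25 rad))) and distance of slim_tube_open from where it was at the start of the episode below 0.03 m and angle between slim_tube_open's own z axis and vertical below 0.3 rad and linear speed of each of large_tube_1, large_tube_2, slim_tube_1, slim_tube_2, slim_tube_open below 0.03 m/s); the robot touches nothing.
It fails at once if the open tube is taken out of the rack, pushed about or tipped (distance of slim_tube_open from where it was at the start of the episode above 0.03 m or angle between slim_tube_open's own z axis and vertical above 0.4 rad).
It also fails if it takes over 109 s, if anything falls off the work surface, if the arm or the gripper's body presses on something with over 40 N, if the wrist force passes 120 N, or if a joint passes its speed limit or range.

## Working session

There is one attempt and no reset: what is moved stays moved. The work goes in short steps, Python scripts to look and compute and a shell command to move; the robot and the scene stay as the last step left them, time stands still between calls to the robot, and variables do not carry over. Pictures are saved under pics/ and viewed, at most 15 in all, crops included, and the job is handed in when it is done.

```bash
ls; mkdir -p pics
cat > h.py <<'E'
import numpy as np, cv2
from plant import ctrl, imaging
def cloud(name):
    m=imaging.camera_model(name); p,d=imaging.snapshot(name)
    K=np.array(m["mtx"]);R=np.array(m["R"]);t=np.array(m["t"])
    v,u=np.mgrid[0:400,0:640]
    X=np.stack([(u-K[0,2])/K[0,0]*d,(v-K[1,2])/K[1,1]*d,d],-1)
    W=(X-t)@R
    W[d==0]=np.nan
    return p,d,W
E
python3 - <<'E'
from h import *
for n in ("scene","top"):
    p,d,W=cloud(n); cv2.imwrite(f"pics/{n}0.png",p); np.save(n+"0",W)
    m=imaging.camera_model(n); print(n,np.round(m["mtx"],1).tolist(),np.round(-np.array(m["R"]).T@m["t"],3))
o=ctrl.get_obs(); print(o, ctrl.tcp_to_grasp)
E
```

```text
pics
scene [[426.4, 0.0, 318.6], [0.0, 426.4, 201.3], [0.0, 0.0, 1.0]] [-0.316 -0.647  0.575]
top [[383.7, 0.0, 317.4], [0.0, 383.7, 202.4], [0.0, 0.0, 1.0]] [ 0.392 -0.05   0.927]
{'clock': 0.1, 'joint_pos': array([-5.18458280e+01,  2.05867276e+01,  6.40364039e-01, -1.62646940e-02,
       -7.01358872e+01, -1.65071322e+01]), 'qvel': array([ 0.06246843, -0.02832469,  0.20863883, -0.02043924,  0.09892527,
       -0.05566666]), 'tau': array([-2.69089411e-03, -5.84163451e+01,  2.93751258e+01,  7.01545089e+00,
        1.02048274e-02, -4.81422228e-05]), 'tool_pos': array([ 0.24881603, -0.62701301,  0.22573801]), 'orientation': array([ 1.79916794e+02, -8.71161681e-03, -1.58358492e+02]), 'force': array([0.53822821, 0.49046831, 0.09697475]), 'moment': array([-0.04247153, -0.05017995, -0.0185515 ]), 'gripper_force': 0.0, 'opening': 0.08756835377890258} 0.0188
```

View pics/top0.png

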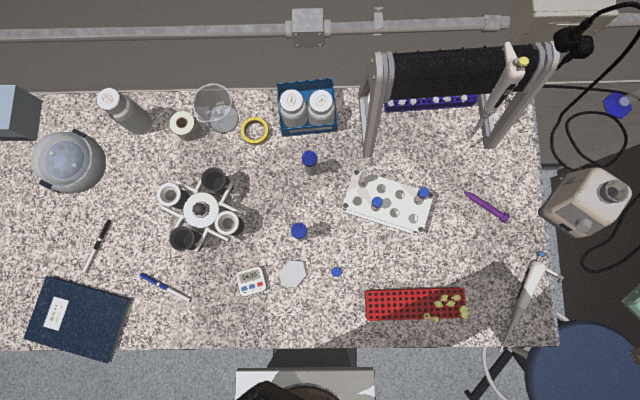

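View pics/scene0.png

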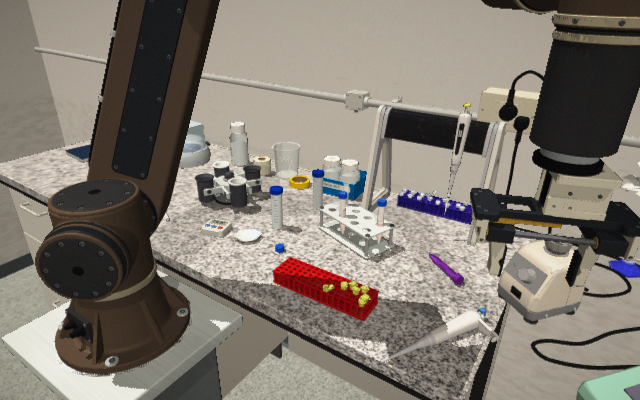

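Top view: large blue caps at (310,159) and (299,231). Capped slim tubes are in the rack at (377,203) and (424,193), and the open tube is at (363,182). White-insert buckets are at (170,195) and (228,223), bare ones at (213,181) and (183,238). The loose blue cap at (336,272) is a distractor.

```bash
cat >> h.py <<'E'
def ray(name,u,v,z):
    m=imaging.camera_model(name);K=np.array(m["mtx"]);R=np.array(m["R"]);t=np.array(m["t"])
    c=-R.T@t; r=R.T@np.linalg.solve(K,[u,v,1.]); return c+r*(z-c[2])/r[2]
E
python3 - <<'E'
from h import *
p=cv2.imread("pics/top0.png");W=np.load("top0.npy")
h=cv2.cvtColor(p,cv2.COLOR_BGR2HSV)
m=cv2.inRange(h,(105,130,60),(128,255,255)); m[:, :280]=0;m[:, 450:]=0;m[:145]=0;m[260:]=0
n,l,s,c=cv2.connectedComponentsWithStats(m)
for i in range(1,n):
    if s[i,4]<15: continue
    q=W[l==i]; zt=np.nanpercentile(q[:,2],90); top=(l==i)&(W[...,2]>zt-.006)
    v,u=np.where(top); print(s[i],'ztop',zt.round(3),np.nanmedian(W[top],0).round(3),'mid',(u.min()+u.max())/2,(v.min()+v.max())/2, ray("top",(u.min()+u.max())/2,(v.min()+v.max())/2,zt).round(3))
cr=p[160:260,140:260]; cv2.imwrite("pics/rot.png",cv2.resize(cr,None,fx=5,fy=5,interpolation=cv2.INTER_CUBIC))
cr=p[165:240,335:440]; cv2.imwrite("pics/rack.png",cv2.resize(cr,None,fx=6,fy=6,interpolation=cv2.INTER_CUBIC))
# rotor heights
for u,v in ((201,209),(170,195),(228,223),(213,181),(183,238)):print(u,v,W[v,u].round(3))
E
```

```text
[302 151  15  15 173] ztop 0.118 [ 0.618 -0.019  0.116] mid 309.0 158.0 [ 0.618 -0.019  0.118]
[419 188  10   9  73] ztop 0.128 [ 0.537 -0.26   0.126] mid 423.5 192.0 [ 0.537 -0.26   0.128]
[373 197   9  10  73] ztop 0.128 [ 0.519 -0.162  0.127] mid 377.0 201.5 [ 0.518 -0.161  0.128]
[291 223  15  15 178] ztop 0.118 [0.461 0.006 0.116] mid 298.0 230.0 [0.461 0.006 0.118]
201 209 [0.514 0.225 0.085]
170 195 [0.553 0.311 0.049]
228 223 [0.487 0.178 0.029]
213 181 [0.59  0.218 0.024]
183 238 [0.454 0.285 0.022]
```

View pics/rot.png

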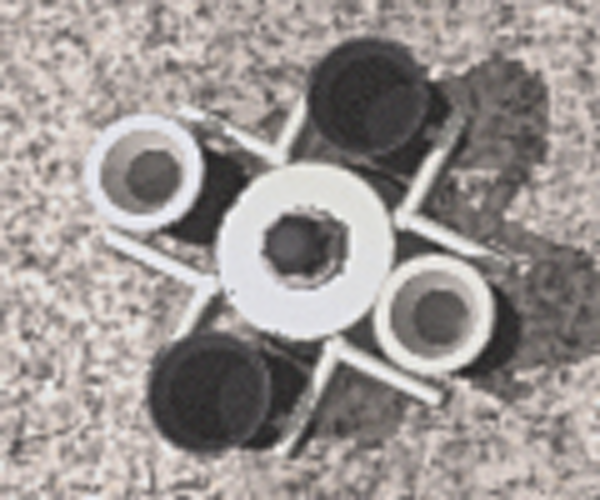

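View pics/rack.png

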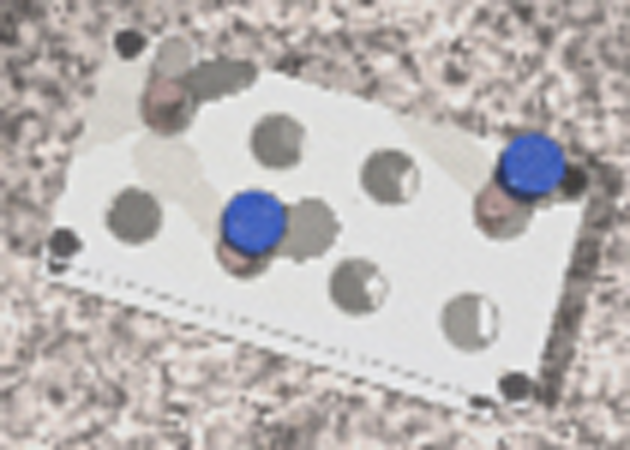

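Rack crop: the capped slim tubes are at crop (255,222) and (532,165), and the open pink tube is at crop (165,105). Rotor crop rim centres: white (145,171) and (434,314), dark (368,95) and (209,392). The purple look-alike lies on the table at (488,206), well clear of the work.

Run:
```python
from h import *
W=np.load("top0.npy");S=np.load("scene0.npy")
f=lambda x,y,z:ray("top",(x+.5)/5+139.5,(y+.5)/5+159.5,z)
P={}
P['i1']=f(145,171,.086);P['i2']=f(434,314,.086);P['w1']=f(368,95,.085);P['w2']=f(209,392,.085);P['nut']=f(305,250,.086)
P['L1']=np.r_[ray("top",309,158,.115)];P['L2']=ray("top",298,230,.115)
P['s1']=ray("top",377,201.5,.126);P['s2']=ray("top",423.5,192,.126)
c=(P['i1']+P['i2']+P['w1']+P['w2'])/4
A=np.vstack([W.reshape(-1,3),S.reshape(-1,3)]);A=A[np.isfinite(A).all(1)&(A[:,0]>.35)&(A[:,0]<.95)]
def high(p,y,z):   # tall points under gripper body, closing dir y
    y=np.array(y);y=y/np.linalg.norm(y);d=A[:,:2]-p[:2];a=d@y;b=d@np.r_[-y[1],y[0]]
    k=(abs(a)<.12)&(abs(b)<.06)&(A[:,2]<.5)&(A[:,2]>z); return k.sum(), A[k].mean(0).round(2) if k.any() else ''
for k,p in P.items(): print(k,p.round(4),np.linalg.norm(p-c).round(4),high(p,(-.37,.93),.14),high(p,(.37,.93),.14))
print(c)
```

```text
i1 [0.5489 0.2987 0.086 ] 0.0739 (np.int64(0), '') (np.int64(0), '')
i2 [0.4827 0.1666 0.086 ] 0.0739 (np.int64(0), '') (np.int64(0), '')
w1 [0.5825 0.1994 0.085 ] 0.0744 (np.int64(0), '') (np.int64(0), '')
w2 [0.4495 0.2657 0.085 ] 0.0742 (np.int64(0), '') (np.int64(0), '')
nut [0.5121 0.2251 0.086 ] 0.0084 (np.int64(0), '') (np.int64(0), '')
L1 [ 0.6185 -0.0185  0.115 ] 0.2729 (np.int64(0), '') (np.int64(0), '')
L2 [0.4614 0.006  0.115 ] 0.2349 (np.int64(0), '') (np.int64(0), '')
s1 [ 0.5185 -0.1617  0.126 ] 0.3964 (np.int64(0), '') (np.int64(0), '')
s2 [ 0.5374 -0.2603  0.126 ] 0.4951 (np.int64(0), '') (np.int64(0), '')
[0.51589937 0.23259361 0.0855    ]
```

```bash
python3 -m crank '[[[0.029,0.0365,0.001],[0,0,0],1],[[0.029,0.0365,0.001],[0,0,0],1],[[0.029,0.0365,0.001],[0,0,0],1],[[0.029,0.0365,0.001],[0,0,0],1],[[0.029,0.0365,0.001],[0,0,0],1],[[0.029,0.0365,0.001],[0,0,0],1],[[0.029,0.0365,0],[0,0,0],1],[[0.029,0.0365,0],[0,0,0],1],[[0.029,0.0365,0],[0,0,0],1],[[0.0274,0.0382,0],[0,0,0],1],[[0,0,0],[0,0,0],0.3],[[0,0,0],[0,0,0],0.3]]'
python3 - <<'E'
from h import *
print(ctrl.get_obs())
p,d=imaging.snapshot("wrist"); cv2.imwrite("pics/w1.png",p)
E
```

```text
clock: 1.3
tool_pos: [0.5377, -0.2595, 0.232]
orientation: [180.0, -0.0, -158.2]
force: [-0.6, -0.8, 0.8]
opening: 0.0769
gripper_force: 0.0
{'clock': 1.3, 'joint_pos': array([-7.02953947e+00,  1.31055331e+01, -9.02336016e+00, -8.10193958e-03,
       -6.79304946e+01, -6.11861915e+01]), 'qvel': array([-2.14837724, -0.41691338, -0.35150516,  0.11883076, -0.06046415,
        0.35501965]), 'tau': array([ 1.38730600e+00, -4.72071147e+01,  2.91348463e+01,  6.85285047e+00,
        1.21297734e-02, -1.33209159e-01]), 'tool_pos': array([ 0.53774155, -0.25951052,  0.2320307 ]), 'orientation': array([ 1.79964801e+02, -4.84180405e-02, -1.58218764e+02]), 'force': array([-0.60037513, -0.80321684,  0.77076211]), 'moment': array([-0.02135436,  0.02610885, -0.02462282]), 'gripper_force': 0.0, 'opening': 0.0769047247955216}
```

View pics/w1.png

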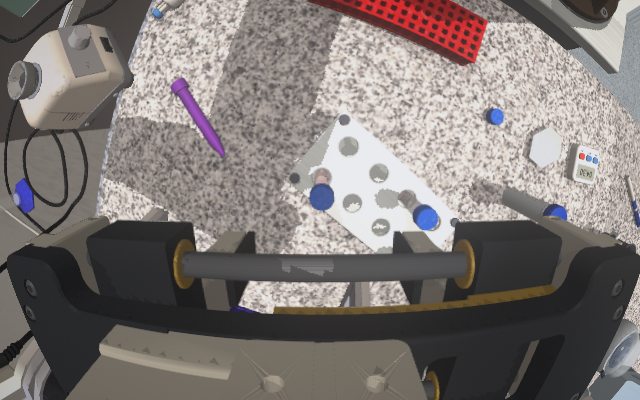

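Wrist view: slim cap at (320,196), midway between the fingers (tips about x=235 and x=410). The other slim tube is at (426,217), clear of them. I'll descend and grip the cap.

```bash
python3 -m crank '[[[0,0,-0.03],[0,0,0],0.3],[[0,0,-0.03],[0,0,0],0.3],[[0,0,-0.03],[0,0,0],0.3],[[0,0,-0.025],[0,0,0],0.3],[[0,0,-0.017],[0,0,0],0.3],[[0,0,0],[0,0,0],0.3],[[0,0,0],[0,0,0],-1],[[0,0,0],[0,0,0],-1],[[0,0,0],[0,0,0],-1],[[0,0,0],[0,0,0],-1],[[0,0,0],[0,0,0],-1],[[0,0,0],[0,0,0],-1]]'
python3 -m crank '[[[0,0,0],[0,0,0],-1],[[0,0,0.01],[0,0,0],-1],[[0,0,0.02],[0,0,0],-1],[[0,0,0.03],[0,0,0],-1],[[0,0,0.03],[0,0,0],-1],[[0,0,0.03],[0,0,0],-1],[[0,0,0.03],[0,0,0],-1],[[0,0,0],[0,0,0],-1]]'
python3 - <<'E'
from h import *
p,d=imaging.snapshot("scene"); cv2.imwrite("pics/s1.png",p)
E
```

```text
clock: 2.55
tool_pos: [0.5377, -0.2607, 0.1011]
orientation: [-180.0, 0.0, -158.3]
force: [-0.0, 0.2, 2.6]
opening: 0.0216
gripper_force: 30.0
clock: 3.35
tool_pos: [0.5393, -0.2615, 0.2561]
orientation: [-179.7, 0.3, -158.3]
force: [0.4, 1.4, 1.0]
opening: 0.0214
gripper_force: 30.0
```

View pics/s1.png

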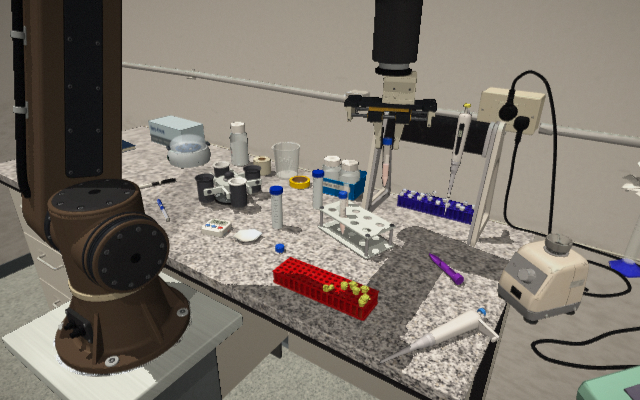

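The slim tube at (387,160) is held upright under the gripper. I'll carry it to the far insert bucket.

```bash
python3 -m crank '[[[0.001,0.03,0],[0,0,0],-1],[[0.001,0.048,0],[0,0,0],-1],[[0.001,0.049,0],[0,0,0],-1],[[0.001,0.049,0],[0,0,0],-1],[[0.001,0.049,0],[0,0,0],-1],[[0.001,0.049,0],[0,0,0],-1],[[0.001,0.049,0],[0,0,0],-1],[[0.001,0.049,0],[0,0,0],-1],[[0.001,0.049,0],[0,0,0],-1],[[0.001,0.049,0],[0,0,0],-1],[[0.001,0.049,0],[0,0,0],-1],[[0,0.03,0],[0,0,0],-1]]'
python3 -m crank '[[[0,0.01,0],[0,0,0],-1],[[0,0,0],[0,0,0],-1],[[0,0,0],[0,0,0],-1]]'
python3 - <<'E'
from h import *
p,d,W=cloud("top"); cv2.imwrite("pics/t1.png",cv2.resize(p[130:280,110:310],None,fx=4,fy=4)); 
p,d=imaging.snapshot("scene"); cv2.imwrite("pics/s2.png",p)
p,d=imaging.snapshot("wrist"); cv2.imwrite("pics/w2.png",p)
E
```

```text
clock: 4.6
tool_pos: [0.5475, 0.2912, 0.2494]
orientation: [-180.0, -0.1, -158.3]
force: [0.4, -1.1, -1.0]
opening: 0.0212
gripper_force: 30.0
clock: 4.9
tool_pos: [0.548, 0.2975, 0.25]
orientation: [-180.0, -0.1, -158.4]
force: [0.2, -0.7, -0.4]
opening: 0.0213
gripper_force: 30.0
```

View pics/w2.png

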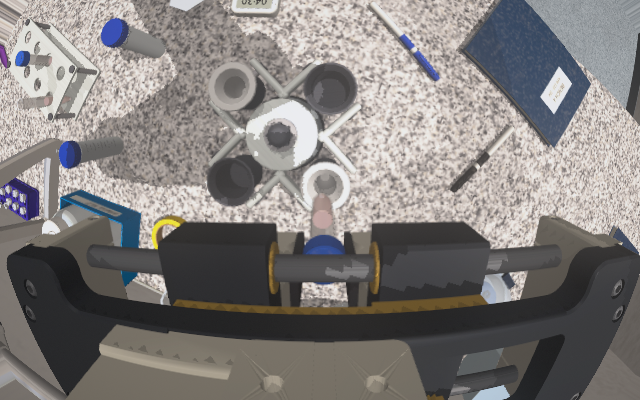

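The tip at (321,208) is heading into the white bucket at (325,185). I'll lower it.

```bash
python3 -m crank '[[[0.001,0.001,-0.03],[0,0,0],-1],[[0,0,-0.03],[0,0,0],-1],[[0,0,-0.025],[0,0,0],-1],[[0,0,-0.02],[0,0,0],-1],[[0,0,-0.015],[0,0,0],-1],[[0,0,-0.01],[0,0,0],-1],[[0,0,-0.004],[0,0,0],-1],[[0,0,0],[0,0,0],-1],[[0,0,0],[0,0,0],-1]]'
```

```text
clock: 5.95
tool_pos: [0.5497, 0.2993, 0.1174]
orientation: [180.0, 0.1, -158.4]
force: [1.2, 0.1, -0.2]
opening: 0.0211
gripper_force: 30.0
```

```bash
python3 -m crank '[[[0,0,-0.003],[0,0,0],-1],[[0,0,-0.001],[0,0,0],-1],[[0,0,0],[0,0,0],-1],[[0,0,0],[0,0,0],-0.2],[[0,0,0],[0,0,0],0.2],[[0,0,0],[0,0,0],0.2],[[0,0,0],[0,0,0],0.2],[[0,0,0.02],[0,0,0],0.2],[[0,0,0.03],[0,0,0],0.2],[[0,0,0.04],[0,0,0],0.2],[[0,0,0.04],[0,0,0],0.2],[[0,0,0],[0,0,0],0.2]]'
python3 - <<'E'
from h import *
p,d=imaging.snapshot("wrist"); cv2.imwrite("pics/w3.png",p)
E
```

```text
clock: 7.15
tool_pos: [0.5518, 0.3008, 0.2492]
orientation: [179.9, 0.6, -158.3]
force: [-0.1, 0.8, -0.1]
opening: 0.0523
gripper_force: 0.0
```

View pics/w3.png

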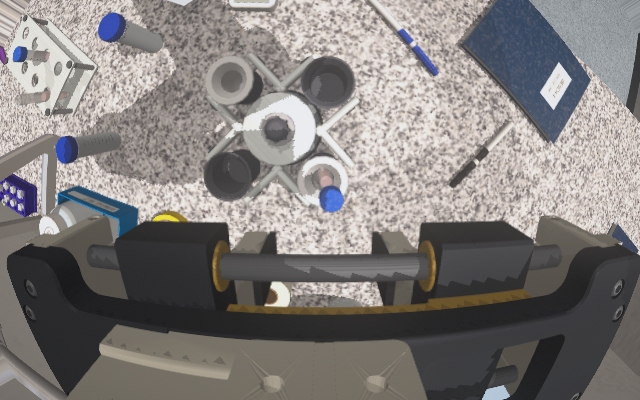

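The slim tube stands in the insert bucket, cap at (332,200). Next is the other slim tube.

```bash
python3 -m crank '[[[-0.002,-0.03,0],[0,0,0],0.3],[[-0.003,-0.045,0],[0,0,0],0.3],[[-0.003,-0.045,0],[0,0,0],0.3],[[-0.003,-0.045,0],[0,0,0],0.3],[[-0.003,-0.045,0],[0,0,0],0.3],[[-0.003,-0.045,0],[0,0,0],0.3],[[-0.003,-0.045,0],[0,0,0],0.3],[[-0.003,-0.045,0],[0,0,0],0.3],[[-0.003,-0.045,0],[0,0,0],0.3],[[-0.003,-0.045,0],[0,0,0],0.3],[[-0.002,-0.026,0],[0,0,0],0.3],[[0,0,0],[0,0,0],0.3]]'
python3 -m crank '[[[0,0,0],[0,0,0],0.3],[[0,0,0],[0,0,0],0.3]]'
python3 - <<'E'
from h import *
p,d,W=cloud("top"); np.save("top1",W); cv2.imwrite("pics/t2.png",cv2.resize(p[130:280,110:310],None,fx=4,fy=4))
E
```

```text
clock: 8.4
tool_pos: [0.5172, -0.1644, 0.2413]
orientation: [180.0, -0.1, -158.6]
force: [-0.0, -0.4, 0.7]
opening: 0.0569
gripper_force: 0.0
clock: 8.6
tool_pos: [0.5182, -0.1612, 0.242]
orientation: [180.0, -0.0, -158.3]
force: [-0.6, 0.2, -1.5]
opening: 0.057
gripper_force: 0.0
```

View pics/t2.png

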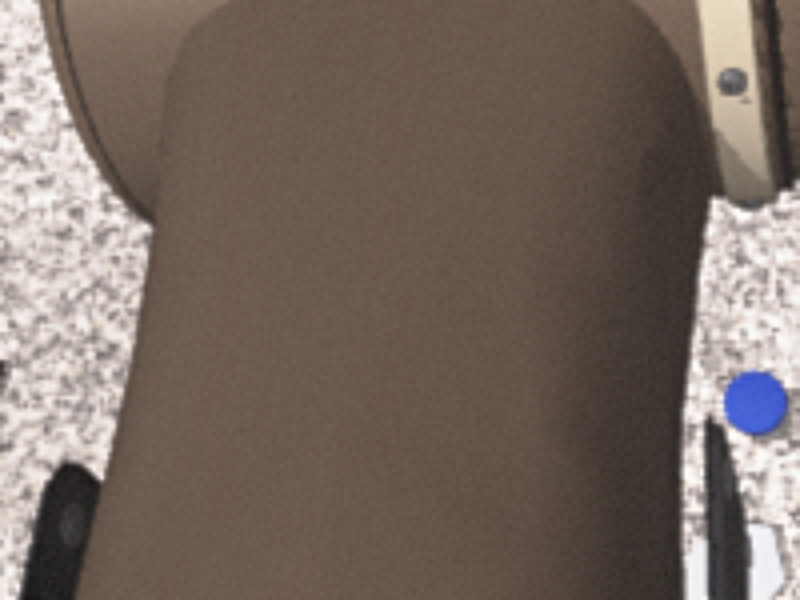

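The arm hides the rotor in this view; large tube 2 is still in place at (298,230). The gripper is above slim tube 1, so I'll descend.

```bash
python3 -m crank '[[[0,0,-0.03],[0,0,0],0.3],[[0,0,-0.03],[0,0,0],0.3],[[0,0,-0.03],[0,0,0],0.3],[[0,0,-0.025],[0,0,0],0.3],[[0,0,-0.016],[0,0,0],0.3],[[0,0,-0.01],[0,0,0],0.3],[[0,0,0],[0,0,0],0],[[0,0,0],[0,0,0],-1],[[0,0,0],[0,0,0],-1],[[0,0,0],[0,0,0],-1],[[0,0,0],[0,0,0],-1],[[0,0,0],[0,0,0],-1]]'
python3 -m crank '[[[0,0,0],[0,0,0],-1],[[0,0,0.01],[0,0,0],-1],[[0,0,0.02],[0,0,0],-1],[[0,0,0.03],[0,0,0],-1],[[0,0,0.03],[0,0,0],-1],[[0,0,0.03],[0,0,0],-1],[[0,0,0.03],[0,0,0],-1],[[0,0,0],[0,0,0],-1]]'
```

```text
clock: 9.85
tool_pos: [0.5188, -0.1618, 0.1022]
orientation: [-180.0, 0.1, -158.3]
force: [0.5, -0.0, 1.5]
opening: 0.0211
gripper_force: 30.0
clock: 10.65
tool_pos: [0.5203, -0.1621, 0.2567]
orientation: [-179.8, 0.4, -158.3]
force: [-0.3, 0.5, -0.5]
opening: 0.0212
gripper_force: 30.0
```

```bash
python3 -m crank '[[[-0.003,0.03,0],[0,0,0],-1],[[-0.005,0.045,0],[0,0,0],-1],[[-0.005,0.045,0],[0,0,0],-1],[[-0.005,0.045,0],[0,0,0],-1],[[-0.005,0.045,0],[0,0,0],-1],[[-0.005,0.045,0],[0,0,0],-1],[[-0.005,0.045,0],[0,0,0],-1],[[-0.003,0.0285,0],[0,0,0],-1],[[0,0,0],[0,0,0],-1],[[0,0,0],[0,0,0],-1],[[0,0,0],[0,0,0],-1]]'
python3 - <<'E'
from h import *
p,d=imaging.snapshot("wrist"); cv2.imwrite("pics/w4.png",p)
E
```

```text
clock: 11.75
tool_pos: [0.4822, 0.1662, 0.2515]
orientation: [-180.0, -0.0, -158.4]
force: [-0.1, 0.7, 0.1]
opening: 0.0213
gripper_force: 30.0
```

View pics/w4.png

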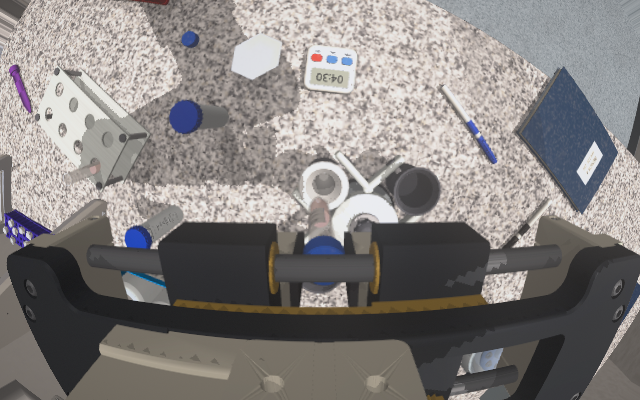

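Tip at (318,205), over the insert at (325,185), same as the first time. The open tube still stands in the rack at (85,172). Lowering.

```bash
python3 -m crank '[[[0.0005,0.0005,-0.03],[0,0,0],-1],[[0,0,-0.03],[0,0,0],-1],[[0,0,-0.025],[0,0,0],-1],[[0,0,-0.02],[0,0,0],-1],[[0,0,-0.015],[0,0,0],-1],[[0,0,-0.01],[0,0,0],-1],[[0,0,-0.004],[0,0,0],-1],[[0,0,-0.003],[0,0,0],-1],[[0,0,0],[0,0,0],-1],[[0,0,0],[0,0,0],-1]]'
python3 -m crank '[[[0,0,-0.001],[0,0,0],-1],[[0,0,0],[0,0,0],-0.5],[[0,0,0],[0,0,0],-0.2],[[0,0,0],[0,0,0],0.2],[[0,0,0],[0,0,0],0.2],[[0,0,0],[0,0,0],0.2],[[0,0,0.02],[0,0,0],0.2],[[0,0,0.03],[0,0,0],0.2],[[0,0,0.04],[0,0,0],0.2],[[0,0,0.04],[0,0,0],0.2],[[0,0,0],[0,0,0],0.2],[[0,0,0],[0,0,0],0.2]]'
python3 - <<'E'
from h import *
p,d=imaging.snapshot("wrist"); cv2.imwrite("pics/w5.png",p)
E
```

```text
clock: 12.8
tool_pos: [0.4831, 0.1674, 0.1151]
orientation: [180.0, 0.0, -158.4]
force: [0.6, 0.9, -0.6]
opening: 0.0218
gripper_force: 30.0
clock: 14.0
tool_pos: [0.4831, 0.1676, 0.2445]
orientation: [179.9, 0.1, -158.4]
force: [-0.3, 0.1, -1.0]
opening: 0.0528
gripper_force: 0.0
```

View pics/w5.png

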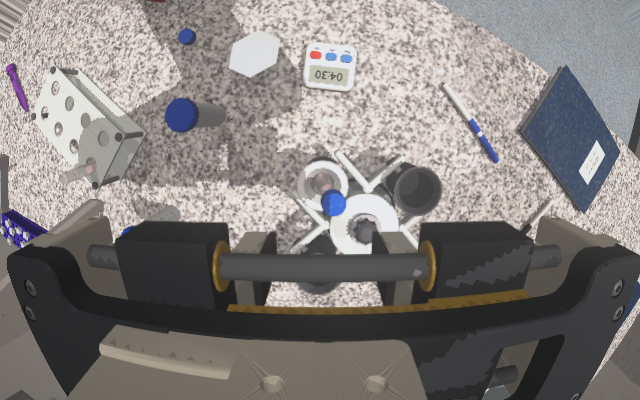

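The second slim tube is in its insert, cap at (333,203). Next is large tube 2 at (183,115), which goes to the bare bucket at (418,190).

```bash
python3 -m crank '[[[-0.004,-0.03,0],[0,0,0],0.7],[[-0.006,-0.045,0],[0,0,0],0.7],[[-0.006,-0.045,0],[0,0,0],0.7],[[-0.005,-0.03,0],[0,0,0],0.7],[[-0.001,-0.0115,0],[0,0,0],0.7],[[0,0,-0.03],[0,0,0],0.7],[[0,0,-0.035],[0,0,0],0.7],[[0,0,-0.035],[0,0,0],0.7],[[0,0,-0.03],[0,0,0],0.7],[[0,0,-0.018],[0,0,0],0.7],[[0,0,-0.007],[0,0,0],0.7],[[0,0,0],[0,0,0],0.7]]'
python3 -m crank '[[[0,0,0],[0,0,0],-1],[[0,0,0],[0,0,0],-1],[[0,0,0],[0,0,0],-1],[[0,0,0],[0,0,0],-1],[[0,0,0],[0,0,0],-1],[[0,0,0],[0,0,0],-1],[[0,0,0],[0,0,0],-1]]'
python3 -m crank '[[[0,0,0.01],[0,0,0],-1],[[0,0,0.025],[0,0,0],-1],[[0,0,0.035],[0,0,0],-1],[[0,0,0.04],[0,0,0],-1],[[0,0,0.035],[0,0,0],-1],[[0,0,0.02],[0,0,0],-1],[[0,0,0],[0,0,0],-1],[[0,0,0],[0,0,0],-1]]'
```

```text
clock: 15.25
tool_pos: [0.4601, 0.0057, 0.0873]
orientation: [-180.0, -0.2, -158.3]
force: [0.8, -0.2, -0.5]
opening: 0.0747
gripper_force: 0.0
clock: 15.95
tool_pos: [0.4611, 0.0058, 0.0888]
orientation: [-180.0, 0.0, -158.4]
force: [0.2, 0.4, 1.8]
opening: 0.033
gripper_force: 30.0
clock: 16.75
tool_pos: [0.4606, 0.0059, 0.2539]
orientation: [180.0, 0.0, -158.4]
force: [0.5, -0.1, -0.9]
opening: 0.0334
gripper_force: 30.0
```

```bash
python3 -m crank '[[[-0.001,0.03,0],[0,0,0],-1],[[-0.002,0.045,0],[0,0,0],-1],[[-0.002,0.045,0],[0,0,0],-1],[[-0.002,0.045,0],[0,0,0],-1],[[-0.002,0.045,0],[0,0,0],-1],[[-0.0015,0.03,0],[0,0,0],-1],[[-0.001,0.02,0],[0,0,0],-1],[[0,0,0],[0,0,0],-1],[[0,0,0],[0,0,0],-1],[[0,0,0],[0,0,0],-1]]'
python3 - <<'E'
from h import *
p,d=imaging.snapshot("wrist"); cv2.imwrite("pics/w6.png",p)
E
```

```text
clock: 17.75
tool_pos: [0.4492, 0.2648, 0.2531]
orientation: [-180.0, -0.1, -158.4]
force: [0.9, -0.2, -1.2]
opening: 0.0333
gripper_force: 30.0
```

View pics/w6.png

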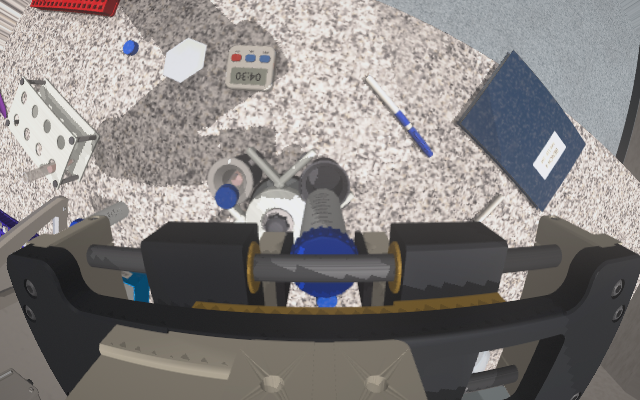

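The large tube's foot is at (322,200), over the bare bucket at (325,182). Lowering.

```bash
python3 -m crank '[[[0,0.0005,-0.03],[0,0,0],-1],[[0,0,-0.03],[0,0,0],-1],[[0,0,-0.03],[0,0,0],-1],[[0,0,-0.025],[0,0,0],-1],[[0,0,-0.015],[0,0,0],-1],[[0,0,-0.01],[0,0,0],-1],[[0,0,-0.005],[0,0,0],-1],[[0,0,0],[0,0,0],-1],[[0,0,0],[0,0,0],-1]]'
python3 -m crank '[[[0,0,-0.001],[0,0,0],-1],[[0,0,0],[0,0,0],-0.2],[[0,0,0],[0,0,0],0],[[0,0,0],[0,0,0],0.4],[[0,0,0],[0,0,0],0.4],[[0,0,0],[0,0,0],0.4],[[0,0,0.02],[0,0,0],0.4],[[0,0,0.03],[0,0,0],0.4],[[0,0,0.04],[0,0,0],0.4],[[0,0,0.04],[0,0,0],0.4],[[0,0,0],[0,0,0],0.4],[[0,0,0],[0,0,0],0.4]]'
```

```text
clock: 18.7
tool_pos: [0.4499, 0.2666, 0.1094]
orientation: [180.0, 0.1, -158.4]
force: [-0.1, 0.5, 0.5]
opening: 0.0332
gripper_force: 30.0
clock: 19.9
tool_pos: [0.4496, 0.2667, 0.2385]
orientation: [179.9, 0.1, -158.4]
force: [-0.4, -0.1, -0.9]
opening: 0.0613
gripper_force: 0.0
```

```bash
python3 -m crank '[[[0.015,-0.025,0],[0,0,0],0.7],[[0.022,-0.037,0],[0,0,0],0.7],[[0.022,-0.037,0],[0,0,0],0.7],[[0.022,-0.037,0],[0,0,0],0.7],[[0.022,-0.037,0],[0,0,0],0.7],[[0.022,-0.037,0],[0,0,0],0.7],[[0.022,-0.037,0],[0,0,0],0.7],[[0.015,-0.025,0],[0,0,0],0.7],[[0.007,-0.013,0],[0,0,0],0.7],[[0,0,0],[0,0,0],0.7],[[0,0,0],[0,0,0],0.7]]'
python3 - <<'E'
from h import *
p,d=imaging.snapshot("wrist"); cv2.imwrite("pics/w7.png",p)
E
```

```text
clock: 21.0
tool_pos: [0.6178, -0.0185, 0.2365]
orientation: [180.0, -0.1, -158.4]
force: [-0.3, 0.3, -0.2]
opening: 0.0747
gripper_force: 0.0
```

View pics/w7.png

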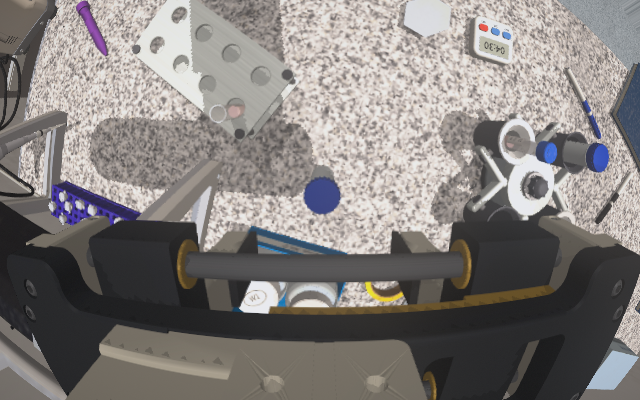

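Large tube 1's cap at (322,195) is centred between the fingers. I'll check clearance to the stand's leg at (200,190) before descending.

Run:
```python
from h import *
A=np.vstack([np.load("top0.npy").reshape(-1,3),np.load("scene0.npy").reshape(-1,3)])
y=np.array([-.368,.93]);d=A[:,:2]-[.6185,-.0185];a=d@y;b=d@np.r_[-y[1],y[0]]
for lo,L,w in ((.06,.085,.03),(.12,.13,.06)):
    k=(abs(a)<L)&(abs(b)<w)&(A[:,2]>lo)&(A[:,2]<.6)&(np.hypot(*d.T)>.022); print(k.sum(),A[k][:5].round(3))
k=(A[:,1]<-.06)&(A[:,1]>-.25)&(A[:,0]>.58)&(A[:,0]<.9)&(A[:,2]>.05)&(A[:,2]<.4); q=A[k]; print(q[q[:,1].argmax()],q[q[:,0].argmin()])
```

```text
1 [[ 0.605 -0.036  0.109]]
0 []
[ 0.76112309 -0.06000781  0.10940468] [ 0.58011975 -0.10997438  0.05910974]
```

Clear, so I'll descend.

```bash
python3 -m crank '[[[0.0005,0,-0.03],[0,0,0],0.7],[[0,0,-0.035],[0,0,0],0.7],[[0,0,-0.035],[0,0,0],0.7],[[0,0,-0.025],[0,0,0],0.7],[[0,0,-0.015],[0,0,0],0.7],[[0,0,-0.008],[0,0,0],0.7],[[0,0,0],[0,0,0],0.7],[[0,0,0],[0,0,0],0],[[0,0,0],[0,0,0],-1],[[0,0,0],[0,0,0],-1],[[0,0,0],[0,0,0],-1],[[0,0,0],[0,0,0],-1]]'
python3 -m crank '[[[0,0,0],[0,0,0],-1],[[0,0,0],[0,0,0],-1]]'
python3 -m crank '[[[0,0,0.01],[0,0,0],-1],[[0,0,0.025],[0,0,0],-1],[[0,0,0.035],[0,0,0],-1],[[0,0,0.04],[0,0,0],-1],[[0,0,0.035],[0,0,0],-1],[[0,0,0.02],[0,0,0],-1],[[0,0,0],[0,0,0],-1],[[0,0,0],[0,0,0],-1]]'
```

```text
clock: 22.25
tool_pos: [0.619, -0.0187, 0.0899]
orientation: [-180.0, 0.0, -158.4]
force: [0.7, -0.7, -0.4]
opening: 0.0399
gripper_force: 0.0
clock: 22.45
tool_pos: [0.619, -0.0188, 0.0897]
orientation: [-180.0, 0.0, -158.4]
force: [0.1, 0.4, 1.7]
opening: 0.0333
gripper_force: 30.0
clock: 23.25
tool_pos: [0.6187, -0.0186, 0.2552]
orientation: [180.0, 0.1, -158.4]
force: [-0.2, 0.2, -1.2]
opening: 0.0329
gripper_force: 30.0
```

```bash
python3 -m crank '[[[-0.005,0.03,0],[0,0,0],-1],[[-0.007,0.045,0],[0,0,0],-1],[[-0.007,0.045,0],[0,0,0],-1],[[-0.007,0.045,0],[0,0,0],-1],[[-0.006,0.033,0],[0,0,0],-1],[[-0.004,0.02,0],[0,0,0],-1],[[0,0,0],[0,0,0],-1],[[0,0,0],[0,0,0],-1],[[0,0,0],[0,0,0],-1]]'
python3 - <<'E'
from h import *
p,d=imaging.snapshot("wrist"); cv2.imwrite("pics/w8.png",p)
E
```

```text
clock: 24.15
tool_pos: [0.5827, 0.1985, 0.2539]
orientation: [-180.0, -0.1, -158.4]
force: [-0.9, -0.9, -0.8]
opening: 0.033
gripper_force: 30.0
```

View pics/w8.png

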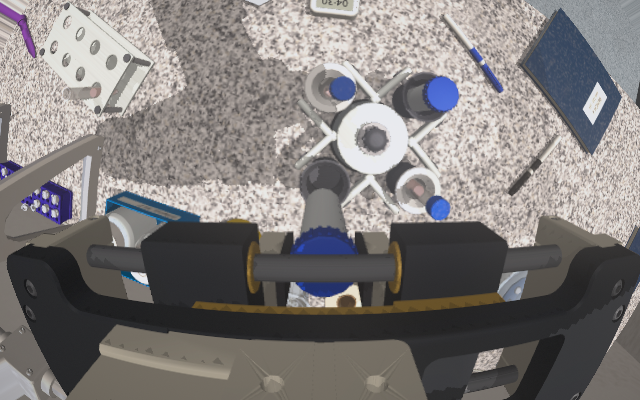

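The other three tubes stand in their buckets at (342,88), (438,95) and (437,208). This tube's foot is at (322,200), over the bare bucket at (323,182). Lowering, releasing and backing off.

```bash
python3 -m crank '[[[0,0,-0.03],[0,0,0],-1],[[0,0,-0.03],[0,0,0],-1],[[0,0,-0.03],[0,0,0],-1],[[0,0,-0.025],[0,0,0],-1],[[0,0,-0.015],[0,0,0],-1],[[0,0,-0.01],[0,0,0],-1],[[0,0,-0.005],[0,0,0],-1],[[0,0,0],[0,0,0],-1],[[0,0,0],[0,0,0],-1]]'
python3 -m crank '[[[0,0,-0.001],[0,0,0],-1],[[0,0,0],[0,0,0],-0.2],[[0,0,0],[0,0,0],0],[[0,0,0],[0,0,0],0.4],[[0,0,0],[0,0,0],0.4],[[0,0,0],[0,0,0],0.4],[[0,0,0.02],[0,0,0],0.4],[[0,0,0.03],[0,0,0],0.4],[[0,0,0.04],[0,0,0],0.4],[[0,0,0.04],[0,0,0],0.4],[[0,0,0.02],[0,0,0],0.4],[[0,0,0],[0,0,0],0.4]]'
python3 -m crank '[[[-0.005,-0.045,0],[0,0,0],0.4],[[-0.005,-0.045,0],[0,0,0],0.4],[[-0.005,-0.045,0],[0,0,0],0.4],[[-0.005,-0.045,0],[0,0,0],0.4],[[-0.005,-0.045,0],[0,0,0],0.4],[[-0.005,-0.045,0],[0,0,0],0.4],[[-0.005,-0.045,0],[0,0,0],0.4],[[-0.005,-0.045,0],[0,0,0],0.4],[[-0.005,-0.045,0],[0,0,0],0.4],[[-0.02,-0.045,0],[0,0,0],0.4],[[-0.025,-0.04,0],[0,0,0],0.4],[[-0.025,-0.04,0],[0,0,0],0.4]]'
python3 -m crank '[[[-0.025,-0.04,0],[0,0,0],0.4],[[-0.025,-0.04,0],[0,0,0],0.4],[[-0.025,-0.04,0],[0,0,0],0.4],[[-0.025,-0.04,0],[0,0,0],0.4],[[-0.025,-0.04,0],[0,0,0],0.4],[[-0.015,-0.02,0],[0,0,0],0.4],[[0,0,0],[0,0,0],0.4],[[0,0,0],[0,0,0],0.4]]'
python3 - <<'E'
from h import *
p,d,W=cloud("top")
h=cv2.cvtColor(p,cv2.COLOR_BGR2HSV)
m=cv2.inRange(h,(105,130,60),(128,255,255)); m[:, :150]=0;m[:, 260:]=0;m[:150]=0;m[270:]=0
n,l,s,c=cv2.connectedComponentsWithStats(m)
for i in range(1,n):
    if s[i,4]>15: k=l==i; print(s[i],np.nanpercentile(W[k][:,2],[50,90]).round(3), ray("top",*c[i],.134).round(3))
cv2.imwrite("pics/t3.png",cv2.resize(p[140:260,140:440],(750,300)))
E
```

```text
clock: 25.1
tool_pos: [0.5834, 0.1994, 0.1104]
orientation: [180.0, 0.1, -158.4]
force: [0.1, -0.5, 0.3]
opening: 0.033
gripper_force: 30.0
clock: 26.3
tool_pos: [0.5844, 0.2, 0.2627]
orientation: [180.0, 0.4, -158.3]
force: [-0.0, 0.5, -0.8]
opening: 0.0613
gripper_force: 0.0
clock: 27.5
tool_pos: [0.4664, -0.3321, 0.2575]
orientation: [179.9, -0.1, -158.4]
force: [0.6, -0.9, -0.6]
opening: 0.0612
gripper_force: 0.0
clock: 28.3
tool_pos: [0.3271, -0.5508, 0.2573]
orientation: [179.9, -0.0, -158.5]
force: [0.7, 0.3, -1.1]
opening: 0.0616
gripper_force: 0.0
[200 167  15  15 176] [0.133 0.135] [0.582 0.198 0.134]
[150 184   9   9  66] [0.137 0.14 ] [0.553 0.31  0.134]
[210 215  10   9  70] [0.137 0.139] [0.485 0.179 0.134]
[166 229  15  16 193] [0.133 0.134] [0.449 0.265 0.134]
```

View pics/t3.png

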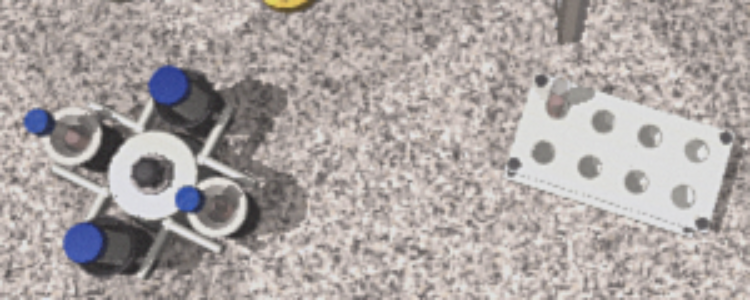

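The final top view shows all four caps above their buckets and the open tube still in the rack. Cap tops read 0.135 m for the large tubes and 0.139 m for the slim ones, against 0.132 m and 0.137 m expected when fully home. The slim tubes lean about 0.1 rad, within the 0.25 rad limit.

```bash
python3 -c "
from plant import close_job
print(close_job())"
```

```text
the job is handed in; nothing more can be done
None
```

The job is handed in at about 28 s on the clock: both large tubes are in the bare buckets, both capped slim tubes are in the insert buckets opposite each other, and the open tube still stands in the rack. The judge returned no verdict.

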